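Latch the rivet tray in its fixture

ROBOT

A 6-joint arm with a two-finger parallel gripper is mounted at the origin on the work surface. World frame = base frame: x ahead of the robot, y to its left, z up, the work surface at z = 0. Lengths are in m, angles in degrees, forces in N, time in s.
With the tool pointing down it reaches from about 0.375 to 0.925 m from the base axis. Payload 5.7 kg.
Tool frame: the origin (TCP) lies on the centre line of the jaws, within the pads' length; the fingertips stand 22 mm ahead of it and the grasp point (between the pads) lies 3 mm ahead of it; z points along the fingers, y is the line along which they close (so a half turn about z gives the same grasp; the last joint's range is limited). The gripper opens to 88 mm and grips with 3 to 60 N. Pads are 20 mm wide; open, the fingers measure 115 mm over their backs; the gripper's body (75 mm by 178 mm) begins 61 mm behind the grasp point.
Start: joints at [63.822, 20.558, 86.54, -0, 72.909, -6.595], TCP at [0.201, 0.565, 0.245] pointing down, gripper open.
Joint ranges: [-170.27, 170.27], [-57.76, 135], [12.27, 136.19], [-55.21, 235.2], [11.17, 155.16], [-170.74, 170.74]. Speed limits (degrees/s): [136.94, 136.94, 180, 180, 180, 180].

INTERFACE

Orientations are given as a 3x3 rotation matrix whose columns are the frame's x, y, z axes.
In Python, from workcell import read_state, read_camera, hand_in, silhouettes, mark_of gives the robot as it stands.
- The arm moves only by the tool jog_arm, never from a script. Its arguments are lists of equal length, an entry for each row: "slide": the shift along the tool's x, y, z in m, a list of three; "turn": the turn about the tool's z in rad; "grip": the gripper command: -1 is shut, 1 is fully open, values between are in proportion. In form: {"slide": [[dx, dy, dz], ...], "turn": [turn, ...], "grip": [grip, ...]}. A call has 1 to 20 rows; each row is the pose to reach, as a shift and turn from the pose commanded when the call began, along the tool's axes at that moment; what a row does not reach only later rows make up. A row lasts 1/12 s, in which the tool goes at most 41.7 mm and 7.16 degrees, less where a joint would pass 70% of its speed; a pose out of reach is approached as far as the arm can. A call with a gripper value outside its range is refused whole. The fingers move at their own pace and stop on an object; "force" is the grip in N (left out, the last holds). Time passes only in rows, so rows that repeat a pose let the fingers close. It gives the time, the measured TCP pose, the force, the opening and the grip force at its end, in the units of the state.
- read_state(): the state, without advancing time (a new reading comes with each control period).
- read_camera(name): name is "side" or "top"; returns a dict with "pixels" (400x640x3 uint8, red, green, blue), "range_z" (400x640 float32, m along the optical axis (not along the pixel's ray), 0 where there is no reading), "fx", "fy", "cx", "cy" (pixels), "origin" and "attitude" of the camera in the world. Camera axes: x right, y down, z forward; pixel columns grow to the right and rows downward; lengths in m; the calibration is good to about 2 mm. A picture is of the moment at which its call begins.
- hand_in(): hands the job in; it is judged then, once.
Trained networks look in a picture, given as the dict that the camera call returned (one of the last four; its "shot" number tells which), for a name from the list of things; names that differ only in an ending like _2 or _b are one class to them, and where a whole thing is asked for, a point or a joint stands for the part that bears it (a point fixed in the world has none). Each returns a list of dicts, best first, with "conf" (0 to 1); they miss things now and then, are a little off and sometimes report something else, mostly with a low value. They report only what shows in the picture. A call takes as long as a camera call. They do not tell look-alikes from the thing itself.
- silhouettes(picture, target): "mask" (400x640 bool, what is visible of it) and "box" ([left, top, width, height] in pixels, round what is visible of it).
- mark_of(picture, target): "position" ([column, row] in pixels: a listed point, or the origin of a listed thing).
The state is a dict: "time_s": time; "joint_pos": joint angles; "joint_velocities": joint speeds; "joint_efforts": joint torques, N m; "eef_pos": TCP position; "tcp_rot": TCP orientation; "wrist_force": force on the tool from outside, world axes, zero at the start; "moment": the same for the moment, N m; "opening": opening from 0.0 (shut) to 1.0 (fully open); "finger_force": force on a finger pad.
Only numpy, scipy, OpenCV 4.12 (cv2) and the standard library are available. Lean on these libraries where they do the work, as an engineer would, in place of code of your own. Each camera call takes 0.05 s, during which the arm holds its last target. There are 200 camera calls.

TASK

Lock the rivet tray into its fixture: raise the nose of the gravity latch bar (pressing down its red paddle is the easy way), swing the nose over the brass keeper's short horn and let it drop fully home in the keeper's notch. Let go of the latch, and leave the tray and the tools lying around where they are.

Things in the scene. Friction and masses are not known exactly. Their poses are not given: they have to be found in the camera images.
- fixture: Fixed green steel tray fixture, base plate 205 x 210 x 8 mm. Origin: on the bench directly below the latch pivot; x points from the pivot across the tray to the keeper, y to its left, z up. A 24 mm post stands at the origin; the tray lies at x 27 to 133 mm, its rim 46 mm above the bench; the brass keeper stands at x 155 mm (see notch).
- pivot (a point): Where the latch's two hinges cross: fixture x 0, y 0, 72 mm above the bench. The bar swivels about the vertical through it and rocks like a see-saw about the level axis through it. The bar is bright steel, 14 x 14 mm, its middle line through the pivot; it reaches 170 mm to the nose, and carries a red paddle on its tail.
- notch (a point): Middle of the keeper's notch, 65 mm above the bench (underside of the seated bar). Notch 26 mm wide along fixture y, floor at 63 mm; keeper 12 mm thick. On its fixture +y side: the short horn, 14 mm wide, top 85 mm above the bench. On its -y side: a tall back stop, 14 mm wide, top 125 mm, which stops the bar swung too far even with its nose fully raised.
- latch_swivel (a joint): Swivel angle of the bar about the vertical (rad): 0 = nose in line with the notch, positive = nose swung to fixture +y. Starts at 0.5 to 0.95. Light friction (0.08 N m), stays where left. In the notch it has 0.04 rad of play each way. A lowered bar strikes the short horn at about 0.22. Swinging to 0 moves the paddle towards fixture +y.
- latch_bar (a joint): Rocking angle of the bar (rad): 0 = level (dropped; its rest both when open and in the notch), positive = nose up and paddle down, stop at 0.32. Above about 0.14 the nose clears the short horn. Let go, the nose falls by its own weight. Holding it up takes 3 to 5 N down on the paddle.
- paddle (a point): Middle of the paddle's floor (top face), on the bar's tail 85 mm behind the pivot, 77 mm above the bench when level, 56 mm at 0.25 rad of rocking. Red channel open at both ends: floor 50 mm along the bar, 42 mm wide inside, cheeks 5 mm thick and 20 mm high. Shut fingertips fit in, to press it down and push a cheek sideways. x points along the bar to the nose, z up.
- knob (a point): Middle of the round black bakelite knob, 38 mm dia. and 27 mm high, fixed on top of the bar 125 mm from the pivot towards the nose; 94 mm above the bench when the bar is level.
- nose (a point): Point on the underside of the bar 155 mm from the pivot, which must come to the notch; 65 mm above the bench when level.
- rivet_tray: Loose stamped steel tray of rivets, 105 x 170 x 38 mm, lying in the fixture's cradle under the latch; origin: centre of its underside. Leave it in place.
- tongs: Cream-handled rivet heater tongs lying on the bench, 235 mm long and 16 mm high, origin near the joint of the tongs, handles to -x. Leave in place.
- rivet_set1: Chrome flush-rivet set standing on its 44 mm dia. head, 70 mm high; origin: centre of its underside. Leave in place.
- rivet_set2: A second chrome flush-rivet set like the first. Leave in place.
- bucking_bar: Dark iron bucking bar, 120 x 45 x 35 mm, 1 kg, lying on the bench; origin: centre of its underside. Leave in place.
Not all that is in view belongs to the job. What is meant by the bucking_bar is not blue or pink, and is the smaller of those in its own colour.

How it is judged:
By the outcome, as a careful person would: the job done as asked, in the order asked, and still so for the second after the job is handed in, with the robot touching nothing.
It also fails if it takes over 40 s, if anything falls off the work surface, if the arm or the gripper's body presses on something with over 40 N, if the wrist force passes 120 N, or if a joint passes its speed limit or range.

## Working session

There is one attempt and no reset: what is moved stays moved. The work goes in short steps, Python scripts to look and compute and a tool call to move; the robot and the scene stay as the last step left them, time stands still between calls to the robot, and variables do not carry over. Pictures are saved under pics/ and viewed, at most 10 in all, crops included, and the job is handed in when it is done.

Besides the shell and the picture viewer there is one more tool, called after ">>>" as name([rows], argument=value, ...), one row to a line, values as JSON. jog_arm: Moves the arm, as the interface text tells. Its arguments: {"type":"object","properties":{"slide":{"type":"array","items":{"type":"array","items":{"type":"number"}}},"turn":{"type":"array","items":{"type":"number"}},"grip":{"type":"array","items":{"type":"number"}},"force":{"type":"number"}},"required":["slide","turn","grip"]}

```bash
mkdir -p pics; cat > h.py <<'E'
import numpy as np, cv2
from workcell import *
def world(p,c,r,n=2):
    c0,r0=int(round(c)),int(round(r)); w=p["range_z"][max(r0-n,0):r0+n+1,max(c0-n,0):c0+n+1]; z=np.median(w[w>0])
    q=np.array([(c-p["cx"])/p["fx"]*z,(r-p["cy"])/p["fy"]*z,z])
    return np.array(p["origin"])+np.array(p["attitude"])@q
def atz(p,c,r,z):
    d=np.array(p["attitude"])@np.array([(c-p["cx"])/p["fx"],(r-p["cy"])/p["fy"],1]); o=np.array(p["origin"])
    return o+d*(z-o[2])/d[2]
def save(p,n): cv2.imwrite("pics/"+n,cv2.cvtColor(p["pixels"],cv2.COLOR_RGB2BGR))
E
python3 - <<'E'
from h import *
np.set_printoptions(precision=4,suppress=True)
s=read_state(); print(s["eef_pos"],np.array(s["tcp_rot"]).tolist(),s["opening"])
for cam in("top","side"):
    p=read_camera(cam); save(p,cam+"1.png"); print(cam,p["origin"])
    for t,z in(("pivot",.079),("notch",.065),("paddle",.077),("knob",.094),("nose",.065),("fixture",0),("rivet_tray",.0),("bucking_bar",0)):
        for m in mark_of(p,t)[:3 if t=="bucking_bar" else 1]:
            c,r=m["position"]; print(t,round(m["conf"],2),np.round([c,r]),world(p,c,r),atz(p,c,r,z))
E
```

```text
[0.2008 0.5647 0.2438] [[-0.9421704257872016, 0.3351332139541527, -0.0007859241205663424], [0.3351340821244052, 0.9421690084596719, -0.0016451433830983301], [0.00018913116000537328, -0.0018133954005001554, -0.9999983379118816]] 0.9993469391705464
top [ 0.4423 -0.0261  1.1184]
pivot 0.82 [305. 227.] [0.5554 0.0224 0.0799] [0.5555 0.0224 0.079 ]
notch 0.6 [307. 169.] [0.7104 0.0225 0.0622] [0.7097 0.0224 0.065 ]
paddle 0.94 [318. 256.] [ 0.4853 -0.0112  0.0774] [ 0.4853 -0.0112  0.077 ]
knob 0.94 [278. 185.] [0.6553 0.0927 0.1073] [0.658  0.0942 0.094 ]
nose 0.88 [274. 177.] [0.6827 0.1052 0.0786] [0.6858 0.1069 0.065 ]
fixture 0.74 [304. 233.] [0.5422 0.0254 0.0788] [0.5497 0.0293 0.    ]
rivet_tray 0.78 [305. 202.] [0.6307 0.0284 0.0122] [0.6328 0.029  0.    ]
bucking_bar 0.87 [414. 206.] [ 0.6251 -0.2608  0.0338] [ 0.6308 -0.2681  0.    ]
bucking_bar 0.84 [427. 147.] [ 0.7875 -0.2968  0.035 ] [ 0.7987 -0.3055  0.    ]
bucking_bar 0.81 [415. 284.] [ 0.4232 -0.2584  0.0466] [ 0.4224 -0.2685  0.    ]
side [-0.0654 -0.6863  0.6527]
pivot 0.81 [299. 209.] [0.5506 0.0298 0.0768] [0.5482 0.027  0.079 ]
paddle 0.67 [290. 228.] [ 0.4792 -0.0186  0.0753] [ 0.4777 -0.0205  0.077 ]
knob 0.95 [311. 181.] [0.6458 0.0877 0.1011] [0.6549 0.0977 0.094 ]
nose 0.96 [316. 185.] [0.6541 0.077  0.0916] [0.6882 0.1132 0.065 ]
fixture 0.8 [302. 235.] [0.5448 0.0123 0.0093] [0.5537 0.0224 0.    ]
rivet_tray 0.64 [322. 222.] [0.6236 0.0229 0.0092] [0.6334 0.033  0.    ]
bucking_bar 0.88 [468. 256.] [ 0.7751 -0.3279  0.0151] [ 0.7951 -0.3194  0.    ]
bucking_bar 0.73 [470. 325.] [ 0.549  -0.4574  0.0435] [ 0.5929 -0.441   0.    ]
bucking_bar 0.63 [411. 278.] [ 0.5895 -0.2946  0.034 ] [ 0.6255 -0.273   0.    ]
```

View pics/top1.png

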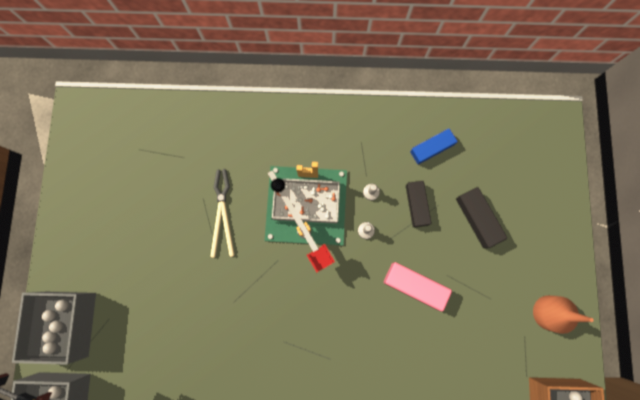

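View pics/side1.png

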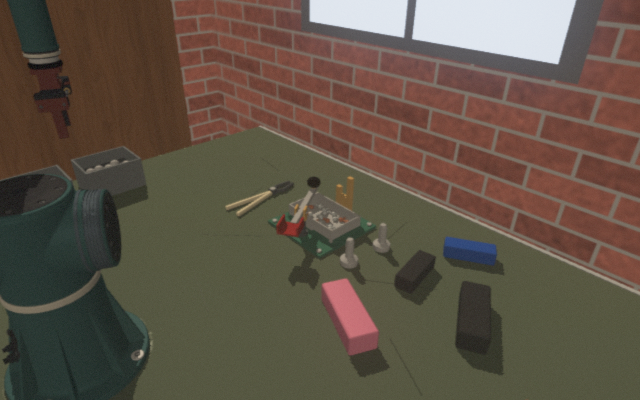

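```bash
python3 - <<'E'
import cv2
a=cv2.imread("pics/top1.png")[140:290,240:380]; cv2.imwrite("pics/crop1.png",cv2.resize(a,None,fx=4,fy=4,interpolation=cv2.INTER_CUBIC))
E
```

```text
(no output)
```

View pics/crop1.png

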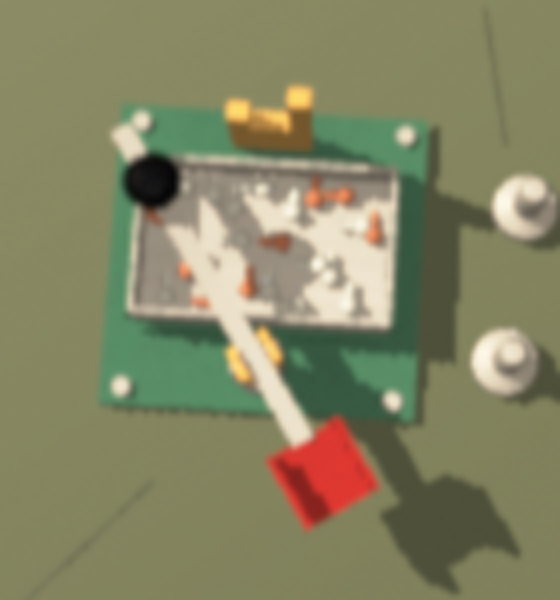

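The top view shows the fixture around (307,206), the knob at (278,185), the red paddle at (320,257), and the keeper at (307,170) with its horn on the left and back stop on the right. Candidates for bucking_bar: small black (418,204), large black (481,218), blue (434,146), pink (418,287). The small black one fits the description, but it isn't touched in this job. Next I refine the geometry from depth.

```bash
cat > meas.py <<'E'
from h import *
np.set_printoptions(precision=4,suppress=True)
def cloud(p):
    v,u=np.mgrid[:400,:640]; z=p["range_z"]
    q=np.stack([(u-p["cx"])/p["fx"]*z,(v-p["cy"])/p["fy"]*z,z],-1)
    return q@np.array(p["attitude"]).T+np.array(p["origin"])
def meas(cam="top"):
    p=read_camera(cam); P=cloud(p); I=p["pixels"].astype(int); R,G,B=I[...,0],I[...,1],I[...,2]
    near=(np.abs(P[...,0]-.58)<.2)&(np.abs(P[...,1]-.02)<.16)&(p["range_z"]>0)
    red=near&(R>1.8*G)&(R>1.8*B)&(R>90)&(P[...,2]>.04)&(P[...,0]<.535)
    green=near&(G>1.3*R)&(G>B)&(P[...,2]<.02)
    brass=near&(R>1.15*G)&(G>1.4*B)&(P[...,2]>.055)&(P[...,0]>.68)
    bar=near&(abs(P[...,2]-.079)<.008)&(R<1.15*B+30)&(abs(R-G)<30)&~brass&~red
    return p,P,dict(red=red,green=green,brass=brass,bar=bar)
E
python3 - <<'E'
from meas import *
for cam in("top","side"):
    p,P,M=meas(cam)
    for k,m in M.items():
        q=P[m]; print(cam,k,len(q),q.mean(0),q.min(0),q.max(0))
        if k=="green" and len(q): print(cv2.minAreaRect((q[:,:2]*1000).astype(np.float32)))
        if k in("bar",) and len(q): l=cv2.fitLine(q[:,:2].astype(np.float32),cv2.DIST_HUBER,0,.001,.001).ravel();print(l,np.arctan2(l[1],l[0]))
        if k=="red" and len(q):
            print(cv2.minAreaRect((q[:,:2]*1000).astype(np.float32)), np.percentile(q[:,2],[5,25,50,75,95]))
        if k=="brass": print(q[np.argsort(q[:,1])][::max(1,len(q)//25)])
E
```

```text
top red 416 [ 0.4798 -0.0177  0.0811] [ 0.4485 -0.0489  0.0723] [0.5141 0.0147 0.101 ]
((479.8633728027344, -17.383865356445312), (48.933223724365234, 51.24636459350586), 32.035194396972656) [0.0743 0.0762 0.0778 0.0802 0.0982]
top green 2174 [0.6016 0.0213 0.0086] [ 0.5187 -0.0817 -0.0048] [0.7315 0.1324 0.02  ]
((625.5183715820312, 25.382911682128906), (210.4389190673828, 207.9222412109375), 88.30851745605469)
top brass 152 [0.7039 0.0198 0.0847] [ 0.6985 -0.0035  0.0551] [0.713  0.0483 0.1278]
[[ 0.7043 -0.0035  0.1257]
 [ 0.6996 -0.0028  0.0624]
 [ 0.7075 -0.001   0.1228]
 [ 0.6995  0.0012  0.1241]
 [ 0.6992  0.0016  0.1053]
 [ 0.7039  0.0038  0.1263]
 [ 0.6999  0.0044  0.0923]
 [ 0.7041  0.0062  0.1255]
 [ 0.6998  0.0069  0.0922]
 [ 0.702   0.0087  0.1233]
 [ 0.6995  0.0094  0.0933]
 [ 0.6998  0.0129  0.0598]
 [ 0.7068  0.0156  0.0636]
 [ 0.709   0.0182  0.065 ]
 [ 0.7091  0.0209  0.0643]
 [ 0.713   0.0238  0.0592]
 [ 0.7097  0.0262  0.0615]
 [ 0.7104  0.0289  0.0586]
 [ 0.701   0.0336  0.0632]
 [ 0.7038  0.0363  0.0627]
 [ 0.701   0.0377  0.0841]
 [ 0.7011  0.0403  0.0835]
 [ 0
[... 918 characters left out ...]
.0979]
 [ 0.7119 -0.0027  0.0739]
 [ 0.7001 -0.0022  0.0812]
 [ 0.7077 -0.0019  0.0906]
 [ 0.6998 -0.0005  0.114 ]
 [ 0.7004  0.0003  0.0584]
 [ 0.7001  0.0021  0.0918]
 [ 0.701   0.0042  0.1118]
 [ 0.7002  0.0053  0.0812]
 [ 0.7002  0.0065  0.1021]
 [ 0.7005  0.0078  0.1195]
 [ 0.7094  0.009   0.1219]
 [ 0.7021  0.0173  0.0631]
 [ 0.7018  0.0242  0.0571]
 [ 0.7088  0.0312  0.061 ]
 [ 0.6996  0.0346  0.0787]
 [ 0.7048  0.0359  0.0794]
 [ 0.7026  0.0369  0.0641]
 [ 0.7008  0.0398  0.0824]
 [ 0.6999  0.0427  0.0785]
 [ 0.7028  0.0451  0.0702]
 [ 0.7028  0.0489  0.0686]]
side bar 246 [0.5727 0.039  0.0771] [ 0.445  -0.0528  0.0711] [0.6665 0.0973 0.0869]
[0.8448 0.535  0.5727 0.039 ] 0.56453764
```

```bash
cat >> h.py <<'E'
def plan(target,yaw):
    s=read_state(); R=np.array(s["tcp_rot"]); d=np.array(target)-np.array(s["eef_pos"])
    cur=np.degrees(np.arctan2(R[1,0],R[0,0])); t=(cur-yaw+180)%360-180
    print("slide",np.round(R.T@d,4),"turn",round(np.radians(t),3),"yaw",round(cur,1),"t",s["time_s"],"pos",np.round(s["eef_pos"],4))
E
python3 -c "
from h import *
plan([.478,-.0185,.150],122.3)"
```

```text
slide [-0.4565 -0.4572  0.0947] turn 0.665 yaw 160.4 t 1.0 pos [0.2011 0.5652 0.2446]
```

>>> jog_arm([
  [-0.0225,-0.0225,0],
  [-0.045,-0.045,0],
  [-0.0725,-0.0725,0],
  [-0.1,-0.1,0],
  [-0.1275,-0.1275,0],
  [-0.155,-0.155,0],
  [-0.1825,-0.1825,0],
  [-0.21,-0.21,0.01],
  [-0.2375,-0.2375,0.02],
  [-0.265,-0.265,0.03],
  [-0.2925,-0.2925,0.04],
  [-0.32,-0.32,0.05],
  [-0.3475,-0.3475,0.06],
  [-0.375,-0.375,0.07],
  [-0.4025,-0.4025,0.08],
  [-0.43,-0.43,0.09],
  [-0.4565,-0.457,0.0947],
  [-0.4565,-0.457,0.0947],
  [-0.4565,-0.457,0.0947],
  [-0.4565,-0.457,0.0947],
], turn=[0.04,0.08,0.12,0.16,0.2,0.24,0.28,0.32,0.36,0.4,0.44,0.48,0.52,0.56,0.6,0.64,0.665,0.665,0.665,0.665], grip=[-1,-1,-1,-1,-1,-1,-1,-1,-1,-1,-1,-1,-1,-1,-1,-1,-1,-1,-1,-1])

```text
time_s: 2.67
eef_pos: [0.4775, -0.0181, 0.1499]
tcp_rot: [[-0.534, 0.846, -0.001], [0.846, 0.534, 0.0], [0.001, -0.001, -1.0]]
wrist_force: [-0.8, 0.6, 0.9]
opening: 0.004
finger_force: 0.0
```

```bash
python3 -c "
from h import *
plan([.478,-.0185,.103],122.3); s=read_state(); print(s['opening'],s['wrist_force'])
p=read_camera('side'); save(p,'s2.png'); a=cv2.imread('pics/s2.png')[140:290,220:400]; cv2.imwrite('pics/s2c.png',cv2.resize(a,None,fx=4,fy=4,interpolation=cv2.INTER_CUBIC))"
```

```text
slide [-0.0006  0.0002  0.0469] turn -0.001 yaw 122.3 t 2.6667 pos [ 0.4775 -0.0181  0.1499]
0.0037911218742105613 [-0.75178156  0.63727851  0.85875365]
```

View pics/s2c.png

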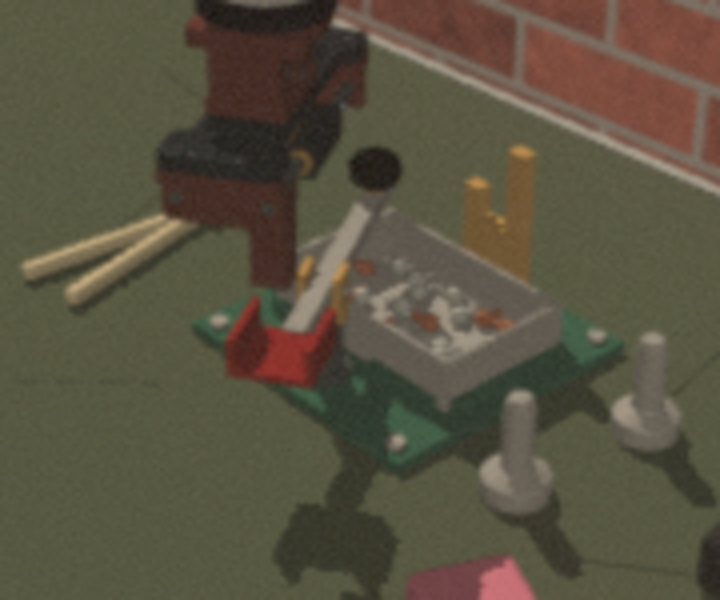

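The closed fingertips (crop 275,280) hang straight above the red paddle (crop 285,345), which lies between its cheeks and is clear of the bar. I press down.

>>> jog_arm([
  [0,0,0.015],
  [0,0,0.03],
  [0,0,0.04],
  [0,0,0.045],
  [0,0,0.05],
  [0,0,0.053],
  [0,0,0.056],
  [0,0,0.059],
  [0,0,0.062],
  [0,0,0.065],
  [0,0,0.068],
  [0,0,0.068],
  [0,0,0.068],
], turn=[0,0,0,0,0,0,0,0,0,0,0,0,0], grip=[-1,-1,-1,-1,-1,-1,-1,-1,-1,-1,-1,-1,-1])

```text
time_s: 3.8
eef_pos: [0.4786, -0.0185, 0.082]
tcp_rot: [[-0.534, 0.845, 0.001], [0.845, 0.534, -0.0], [-0.001, 0.001, -1.0]]
wrist_force: [-0.4, 0.0, 3.7]
opening: 0.006
finger_force: 1.4
```

```bash
python3 -c "
from meas import *
s=read_state(); print(s['wrist_force'],s['eef_pos'])
for c in('top','side'):
    p=read_camera(c)
    for t in('knob','nose'):
        for m in mark_of(p,t)[:1]: print(c,t,m['conf'],m['position'],world(p,*m['position']))
    if c=='side':
        save(p,'s3.png'); a=cv2.imread('pics/s3.png')[140:290,220:400]; cv2.imwrite('pics/s3c.png',cv2.resize(a,None,fx=4,fy=4,interpolation=cv2.INTER_CUBIC))
"
```

```text
[-0.3946  0.0016  3.6947] [ 0.4786 -0.0185  0.082 ]
top knob 0.88 [277.7, 187.4] [0.6444 0.0893 0.1318]
top nose 0.87 [272.1, 174.9] [0.6801 0.1072 0.1098]
side knob 0.59 [313.1, 174.4] [0.6453 0.0806 0.1245]
side nose 0.87 [315.7, 171.8] [0.657  0.0829 0.1275]
```

View pics/s3c.png

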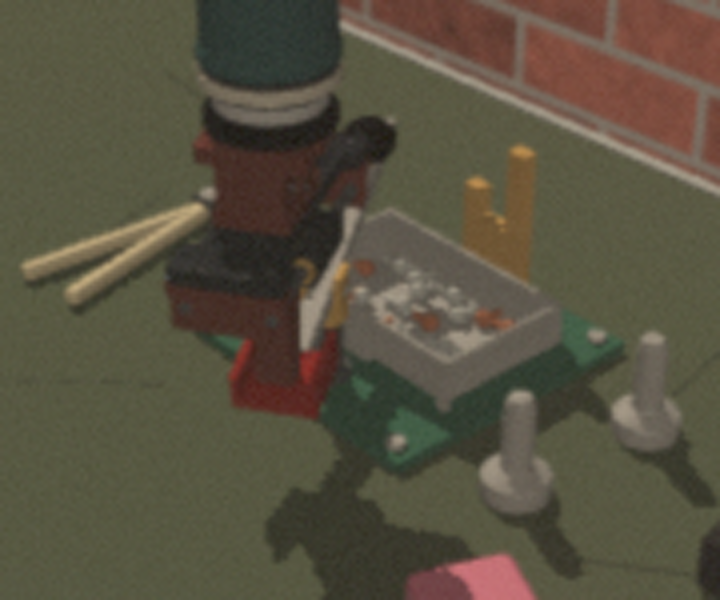

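The nose is up: the knob top rose about 25 mm, a rock of roughly 0.2 rad, with the fingertips inside the channel. I swing most of the way, then measure.

```bash
cat > arc.py <<'E'
from h import *
import sys
a0,a1,o0,o1,n=map(float,sys.argv[1:6]); n=int(n)
s=read_state(); R=np.array([[-.534,.845,0],[.845,.534,0],[0,0,-1]]) if len(sys.argv)<7 else np.array(s["tcp_rot"])
yaw=np.arctan2(R[1,0],R[0,0]); piv=np.array([.550,.027])
f=lambda a,o: piv-.085*np.array([np.cos(a),np.sin(a)])+o*np.array([-np.sin(a),np.cos(a)])
for i in range(1,n+1):
    k=i/n; a=a0+(a1-a0)*k; o=o0+(o1-o0)*min(1,2*k)
    d=np.r_[f(a,o)-np.array(s["eef_pos"])[:2],0]; print(np.round(R.T@d,4)[:2].tolist(),round(yaw-(a+np.pi/2),3))
E
python3 arc.py .563 .25 0 .011 10
```

```text
[0.0051, -0.0002] 0.032
[0.01, 0.0001] 0.063
[0.0148, 0.0007] 0.094
[0.0196, 0.0015] 0.126
[0.0244, 0.0025] 0.157
[0.0269, 0.0033] 0.188
[0.0295, 0.0041] 0.22
[0.032, 0.0051] 0.251
[0.0345, 0.0061] 0.282
[0.0369, 0.0072] 0.314
```

>>> jog_arm([
  [0.005,0,0],
  [0.01,0,0],
  [0.015,0.0005,0],
  [0.0195,0.0015,0],
  [0.0245,0.0025,0],
  [0.027,0.0035,0],
  [0.0295,0.004,0],
  [0.032,0.005,0],
  [0.0345,0.006,0],
  [0.037,0.007,0],
  [0.037,0.007,0],
  [0.037,0.007,0],
], turn=[0.03,0.063,0.094,0.126,0.157,0.188,0.22,0.25,0.28,0.314,0.314,0.314], grip=[-1,-1,-1,-1,-1,-1,-1,-1,-1,-1,-1,-1])

```text
time_s: 5.1
eef_pos: [0.4645, 0.0167, 0.0821]
tcp_rot: [[-0.249, 0.969, 0.001], [0.969, 0.249, -0.0], [-0.0, 0.001, -1.0]]
wrist_force: [1.0, 0.8, 2.7]
opening: 0.002
finger_force: 1.3
```

```bash
cat > bar.py <<'E'
from meas import *
s=read_state(); print(s['time_s'],s['wrist_force'],s['eef_pos'])
for c in('top','side'):
    p=read_camera(c); P=cloud(p)
    for t in('knob','nose'):
        for m in mark_of(p,t)[:1]:
            w=world(p,*m['position']); print(c,t,round(m['conf'],2),np.round(m['position']),w,'ang',np.arctan2(w[1]-.027,w[0]-.55))
    # knob: dark points high up
    d=(p["pixels"].max(-1)<60)&(P[...,0]>.62)&(P[...,0]<.72)&(abs(P[...,1]-.05)<.1)&(P[...,2]>.09)&(P[...,2]<.16)
    w=np.median(P[d],0); print(c,'dark',d.sum(),w,'ang',np.arctan2(w[1]-.027,w[0]-.55))
E
python3 bar.py
```

```text
5.1 [0.9687 0.7618 2.7428] [0.4645 0.0167 0.0821]
top knob 0.87 [296. 178.] [0.6677 0.0458 0.1316] ang 0.15880911626371993
top nose 0.85 [295. 167.] [0.7007 0.051  0.1101] ang 0.15780873301490875
top dark 141 [0.6661 0.046  0.1302] ang 0.1619096221377915
side knob 0.6 [323. 176.] [0.6568 0.0543 0.1243] ang 0.24997483761579856
side nose 0.77 [334. 181.] [0.6875 0.0438 0.1053] ang 0.12130577605976858
side dark 119 [0.6616 0.0391 0.1235] ang 0.10833813143097375
```

The bar sits at world 0.16 rad and follows by friction on the floor. The goal is about -0.03, so I rotate another 0.18 rad about the pivot.

>>> jog_arm([
  [0.002,0.0005,0],
  [0.004,0.001,0],
  [0.006,0.001,0],
  [0.008,0.0015,0],
  [0.01,0.002,0],
  [0.012,0.0025,0],
  [0.0135,0.003,0],
  [0.015,0.0035,0],
  [0.015,0.0035,0],
  [0.015,0.0035,0],
], turn=[0.023,0.045,0.068,0.09,0.113,0.135,0.16,0.18,0.18,0.18], grip=[-1,-1,-1,-1,-1,-1,-1,-1,-1,-1])

```text
time_s: 6.23
eef_pos: [0.4637, 0.0321, 0.0819]
tcp_rot: [[-0.071, 0.998, -0.0], [0.998, 0.071, -0.0], [-0.0, -0.0, -1.0]]
wrist_force: [1.0, -0.5, 3.1]
opening: 0.007
finger_force: 1.3
```

```bash
cat >> bar.py <<'E'
import sys
p=read_camera('top'); save(p,sys.argv[1]+'.png'); a=cv2.imread('pics/'+sys.argv[1]+'.png')[140:250,260:360]; cv2.imwrite('pics/'+sys.argv[1]+'c.png',cv2.resize(a,None,fx=5,fy=5,interpolation=cv2.INTER_CUBIC))
E
python3 bar.py t4
```

```text
6.2333 [ 1.0447 -0.4573  3.1165] [0.4637 0.0321 0.0819]
top knob 0.64 [303. 178.] [0.6681 0.0298 0.1326] ang 0.02402265508670521
top nose 0.58 [306. 166.] [0.706  0.0238 0.1104] ang -0.02035300825800272
top dark 143 [0.6674 0.0267 0.1303] ang -0.0029296822723112767
side knob 0.68 [332. 183.] [0.6552 0.0204 0.1184] ang -0.06237598466068427
side nose 0.92 [345. 183.] [0.7053 0.0187 0.1021] ang -0.05331041434655169
side dark 120 [0.6619 0.0192 0.1238] ang -0.06940234047809377
```

View pics/t4c.png

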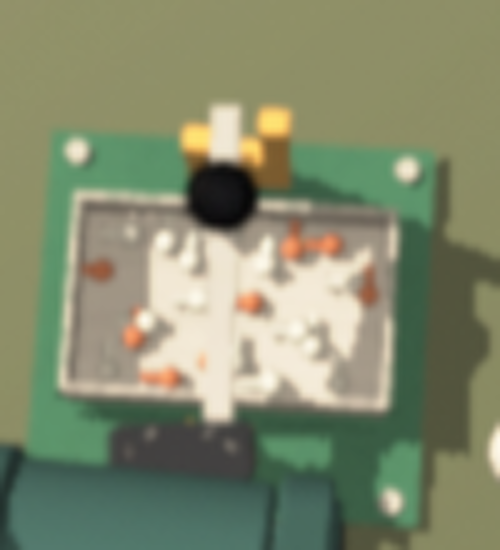

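The nose (crop 226,115) lies between the short horn (195,140) and the tall stop (275,120), slightly toward the horn. I take a finer measurement of both.

```bash
cat > fine.py <<'E'
from meas import *
for c in('top','side'):
    p=read_camera(c); P=cloud(p); I=p["pixels"].astype(int)
    g=(I[...,0]-I[...,2]<45)&(I.min(-1)>100)
    b=g&(P[...,0]>.69)&(P[...,0]<.73)&(abs(P[...,1]-.022)<.06)&(P[...,2]>.065)&(P[...,2]<.13)
    q=P[b]; print(c,'nose',len(q),q.mean(0),q.min(0),q.max(0)) if len(q) else 0
    b=g&(P[...,0]>.57)&(P[...,0]<.725)&(abs(P[...,1]-.022)<.025)&(P[...,2]>.072)&(P[...,2]<.13)
    q=P[b]
    l=cv2.fitLine(q[:,:2].astype(np.float32),cv2.DIST_HUBER,0,.001,.001).ravel(); print('bar',len(q),np.arctan2(l[1],l[0]),'y at .55/.705',l[3]+(np.array([.55,.705])-l[2])*l[1]/l[0],'rise',np.polyfit(q[:,0]-.55,q[:,2],1))
    R,G,B=I[...,0],I[...,1],I[...,2]
    k=(R>1.15*G)&(G>1.4*B)&(abs(P[...,0]-.705)<.012)&(abs(P[...,1]-.022)<.04)
    for lo,hi in((.09,.13),(.066,.088)):
        q=P[k&(P[...,2]>lo)&(P[...,2]<hi)]; y=q[:,1]
        if lo<.08: y=y[y>.022]
        print('brass z',lo,len(y),np.percentile(y,[2,50,98]))
E
python3 fine.py
```

```text
top nose 49 [0.7043 0.0273 0.111 ] [0.6923 0.0214 0.1067] [0.7147 0.0342 0.1165]
bar 258 0.0028346214 y at .55/.705 [0.0275 0.0279] rise [0.2215 0.0781]
brass z 0.09 39 [-0.0035  0.0037  0.0092]
brass z 0.066 15 [0.0384 0.0452 0.0482]
side nose 24 [0.7062 0.0267 0.1095] [0.6924 0.0202 0.1059] [0.7167 0.0347 0.1124]
bar 141 -0.01634143 y at .55/.705 [0.0286 0.026 ] rise [0.2075 0.077 ]
brass z 0.09 80 [-0.0054 -0.0021  0.0084]
brass z 0.066 16 [0.0337 0.0375 0.0406]
```

>>> jog_arm([
  [0.001,0,0],
  [0.002,0,0],
  [0.003,0,0],
  [0.003,0,0],
  [0.003,0,0],
], turn=[0.012,0.024,0.036,0.036,0.036], grip=[-1,-1,-1,-1,-1])

```text
time_s: 7.1
eef_pos: [0.4637, 0.0352, 0.082]
tcp_rot: [[-0.034, 0.999, 0.0], [0.999, 0.034, -0.0], [-0.0, 0.0, -1.0]]
wrist_force: [0.7, -0.6, 2.4]
opening: 0.008
finger_force: 1.3
```

```bash
python3 fine.py
```

```text
top nose 53 [0.7044 0.0227 0.1105] [0.6909 0.0164 0.1047] [0.7151 0.0292 0.1153]
bar 260 -0.030189225 y at .55/.705 [0.0276 0.023 ] rise [0.2108 0.0787]
brass z 0.09 38 [-0.0035  0.0028  0.009 ]
brass z 0.066 21 [0.0369 0.0412 0.0484]
side nose 22 [0.7047 0.0224 0.1085] [0.6912 0.0165 0.1056] [0.7176 0.0288 0.1115]
bar 141 -0.029770741 y at .55/.705 [0.0274 0.0228] rise [0.2037 0.0771]
brass z 0.09 76 [-0.0054 -0.0017  0.0084]
brass z 0.066 9 [0.034  0.0367 0.0413]
```

The nose is centred (y 0.0227 against a notch centre of about 0.022). I lower it gently and then lift away.

>>> jog_arm([
  [0,0,-0.002],
  [0,0,-0.004],
  [0,0,-0.006],
  [0,0,-0.008],
  [0,0,-0.01],
  [0,0,-0.012],
  [0,0,-0.014],
  [0,0,-0.016],
  [0,0,-0.018],
  [0,0,-0.02],
  [0,0,-0.023],
  [0,0,-0.03],
  [0,0,-0.045],
  [0,0,-0.065],
  [0,0,-0.09],
  [0,0,-0.12],
  [0,0,-0.15],
  [0,0,-0.15],
  [0,0,-0.15],
], turn=[0,0,0,0,0,0,0,0,0,0,0,0,0,0,0,0,0,0,0], grip=[-1,-1,-1,-1,-1,-1,-1,-1,-1,-1,-1,-1,-1,-1,-1,-1,-1,-1,-1])

```text
time_s: 8.78
eef_pos: [0.4652, 0.035, 0.2341]
tcp_rot: [[-0.034, 0.999, 0.005], [0.999, 0.034, -0.0], [-0.001, 0.005, -1.0]]
wrist_force: [0.4, -0.1, -0.7]
opening: 0.006
finger_force: 0.0
```

```bash
python3 fine.py; python3 -c "
from h import *
p=read_camera('side'); save(p,'s5.png'); a=cv2.imread('pics/s5.png')[140:290,220:400]; cv2.imwrite('pics/s5c.png',cv2.resize(a,None,fx=4,fy=4,interpolation=cv2.INTER_CUBIC))"
```

```text
top nose 37 [0.7102 0.0226 0.078 ] [0.7001 0.0175 0.0735] [0.7213 0.0285 0.0819]
bar 196 -0.025594128 y at .55/.705 [0.0271 0.0231] rise [0.0008 0.0789]
brass z 0.09 39 [-0.0035  0.0038  0.0093]
brass z 0.066 21 [0.0377 0.0427 0.0482]
side nose 7 [0.7079 0.0219 0.0769] [0.6999 0.0159 0.0757] [0.7142 0.0281 0.0788]
bar 104 -0.0374031 y at .55/.705 [0.028  0.0222] rise [-0.0043  0.0776]
brass z 0.09 81 [-0.0059 -0.0011  0.0085]Traceback (most recent call last):
  File "fine.py", line 15, in <module>
    print('brass z',lo,len(y),np.percentile(y,[2,50,98]))
                              ~~~~~~~~~~~~~^^^^^^^^^^^^^
    return _quantile_unchecked(
        a, q, axis, out, overwrite_input, method, keepdims, weights)
    return _ureduce(a,
                    func=_quantile_ureduce_func,
    ...<5 lines>...
                    overwrite_input=overwrite_input,
                    method=method)
    r = func(a, **kwargs)
    result = _quantile(arr,
                       quantiles=q,
    ...<2 lines>...
                       out=out,
                       weights=wgt)
    slices_having_nans = np.isnan(arr[-1, ...])
                                  ~~~^^^^^^^^^
IndexError: index -1 is out of bounds for axis 0 with size 0
```

View pics/s5c.png

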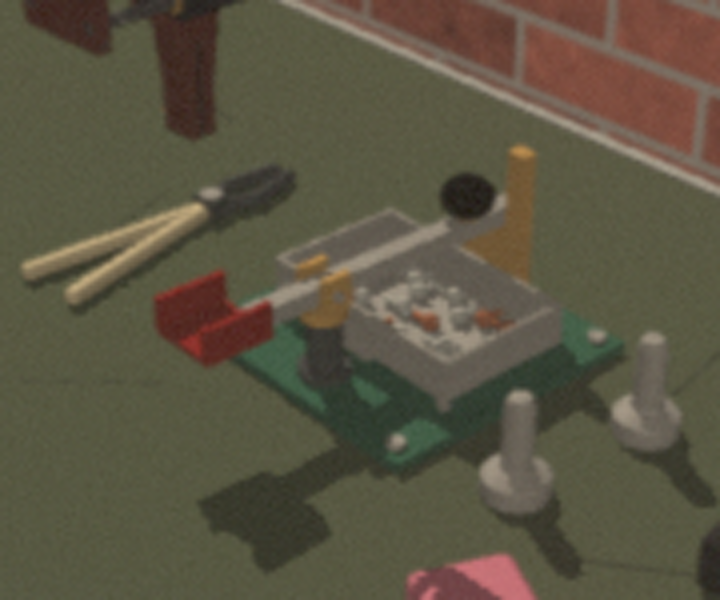

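The bar is level (top at 0.079 m, slope about 0), with its nose in the notch beside the back stop (crop 505,215). The arm is clear, and the tray and tools have not moved.

```bash
python3 -c "
from workcell import *
print(hand_in())"
```

```text
the job is handed in; nothing more can be done
None
```

The latch bar is down level in the keeper's notch and released, the arm is clear, the tray and tools are where they were, and the job is handed in.

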